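# Load an instrument bezel face down into its nest and clamp it

### The arm

A 6-joint arm with a two-finger parallel gripper is mounted at the origin on a cart in front of the work surface, level with it; the furniture and walls round the work are solid. World frame = base frame: x ahead of the robot, y to its left, z up, the work surface at z = 0. Lengths are in mm, angles in rad, forces in N, time in s.
With the tool pointing down it reaches from about 300 to 775 mm from the base axis. Payload 14.6 kg.
Tool frame: the origin (TCP) lies midway between the tips of the shut fingers; the grasp point (between the pads) lies 19 mm behind it (manip.grasp_offset is the distance from the TCP to the grasp point, in mm); z points along the fingers, y is the line along which they close (so a half turn about z gives the same grasp; the last joint's range is limited). The gripper opens to 94 mm and grips with 3 to 60 N. Pads are 16 mm wide; open, the fingers measure 119 mm over their backs; the gripper's body (75 mm by 177 mm) begins 78 mm behind the grasp point.
Start: joints at [1.157, 0.3, 1.521, -0, 1.321, -0.067], TCP at [186.936, 517.247, 205.446] pointing down, gripper open.
Joint ranges: [-3.03, 3.03], [-0.79, 2.21], [0.23, 2.52], [-1.04, 4.18], [0, 3.07], [-2.55, 2.55]. Speed limits (rad/s): [2.22, 2.22, 2.57, 3.14, 3.14, 3.14].

### API

Orientations are given as [roll, pitch, yaw] about the fixed x, y, z axes, in that order (R = Rz(yaw) Ry(pitch) Rx(roll)).
In Python, from cell import manip, viewer gives the robot as it stands. The module is installed in compiled form; this text tells all that it offers.
- The arm moves only by the tool move_arm, never from a script. Its argument "moves" is a list of rows, each a list of 4 numbers: the shift along the tool's x, y, z in m, then the turn about the tool's z in rad. A call has 1 to 12 rows; each row is the pose to reach, as a shift and turn from the pose commanded when the call began, along the tool's axes at that moment; what a row does not reach only later rows make up. A row lasts 1/10 s, in which the tool goes at most 50 mm and 8.59 degrees, less where a joint would pass 70% of its speed; a pose out of reach is approached as far as the arm can. A call with a gripper value outside its range is refused whole. "jaw" is the finger opening in m, from 0 to 0.094, set as the call begins (left out, the last holds). The fingers move at their own pace and stop on an object; "squeeze" is the grip in N (left out, the last holds). Time passes only in rows, so rows that repeat a pose let the fingers close. It gives the time, the measured TCP pose, the force, the opening and the grip force at its end, in the units of the state.
- manip.read_state(): the state, without advancing time (a new reading comes with each control period).
- viewer.camera(name): name is "side" or "top"; returns a dict with "frame" (420x560x3 uint8, blue, green, red), "z_map" (420x560 float32, mm along the optical axis (not along the pixel's ray), 0 where there is no reading), "fx", "fy", "cx", "cy" (pixels), "origin" and "orientation" of the camera in the world. Camera axes: x right, y down, z forward; pixel columns grow to the right and rows downward; lengths in mm; the calibration is good to about 2 mm. A picture is of the moment at which its call begins.
- manip.sign_off(): hands the job in; it is judged then, once.
The state is a dict: "clock": time; "joints": joint angles; "qd": joint speeds; "effort": joint torques, N m; "eef_pos": TCP position; "eef_rot": TCP orientation; "wrist_force": force on the tool from outside, world axes, zero at the start; "moment": the same for the moment, N m; "finger_gap": finger opening in mm; "finger_force": force on a finger pad.
Only numpy, scipy, OpenCV 4.12 (cv2) and the standard library are available. Lean on these libraries where they do the work, as an engineer would, in place of code of your own. Each camera call takes 0.05 s, during which the arm holds its last target. There are 200 camera calls.

### The job

Load the instrument bezel into the pocket of the assembly board front face down, with its white back and screw bosses up: first draw the clamp fully back by its red knob, then, without lifting the bezel off the board, tip it over onto its front on the deck, slide it between the white rails and press it home flat in the pocket. Then slide the clamp fully closed over the bezel's edge, and leave the jar and pliers beside the board, the mug and the glue stick where they are.

Things in the scene. Friction and masses are not known exactly. Their poses are not given: they have to be found in the camera images.
- board: Fixed assembly board on the desk, 170 x 380 mm, black base, grey deck. Origin on the desk under the pocket's centre; z up, y along the board towards the end where the bezel stands, x across. Deck top at z = 20 mm, y = -165 to +215 mm. Pocket 106 mm (x) by 81 mm (y), centred on x = y = 0, sunk 8 mm into the deck.
- pocket (a point): Centre of the pocket's floor, 12 mm over the desk; axes as the board's. Beside the pocket smooth white guide rails, 12 mm high over the deck and 106 mm apart, run from y = -37 to +15 mm, then flare to 130 mm apart at y = +60 mm as a mouth for the bezel.
- clamp (a joint): Clamp: steel tongue 50 mm wide, 5 mm thick, underside 10.5 mm over the deck, sliding along the board's y on the far side of the pocket from the bezel. 0 = closed, tip at y = -18.5 mm, 22 mm over the pocket's edge; grows as it opens towards -y, 0.050 m = fully back. Slides with about 2 N and stays put.
- clamp_knob (a point): Centre of the clamp's red round knob, 18 mm across, 18 mm tall on a 7 mm neck over the tongue; its top is 9 mm over this point, 60.5 mm over the desk; at y = -95 mm minus the clamp's value in the board's frame. Push or pinch it to slide the clamp.
- bezel: Loose bezel, 0.14 kg, standing on its long edge on the deck. Origin: middle of its underside. x: 100 mm width, z: 76 mm height, y: 16 mm thickness, +y out of the front. Front: black frame, dark window, three coloured buttons; at the start it looks away from the pocket. Back: white, flat, with four 3 mm screw bosses at x = +-40, z = 10 and 66 mm.
- bezel_center (a point): Centre of the bezel (38 mm above its lower edge, mid thickness); axes as the bezel's. When the bezel is seated it lies 8 mm over the pocket's floor.
- jar: Small brown screw-lid jar beside the board, 45 mm across, 52 mm high, origin under its centre; bystander.
- pliers: Red-handled pliers lying flat, 44 x 151 x 10 mm, length along its y, origin under the centre; bystander.
- mug: White and red mug, 83 x 118 x 96 mm, origin under the centre; bystander.
- glue_stick: Standing glue stick, 27 mm across, 92 mm high, origin under its centre; bystander.
Not all that is in view belongs to the job. Of the things that look like the bezel, the middle-sized one is meant.

How it is judged:
By the outcome, as a careful person would: the job done as asked, in the order asked, and still so for the second after the job is handed in, with the robot touching nothing.
It also fails if it takes over 72 s, if anything falls off the work surface, if the arm or the gripper's body presses on something with over 40 N, if the wrist force passes 120 N, or if a joint passes its speed limit or range.

## Working session

There is one attempt and no reset: what is moved stays moved. The work goes in short steps, Python scripts to look and compute and a tool call to move; the robot and the scene stay as the last step left them, time stands still between calls to the robot, and variables do not carry over. Pictures are saved under pics/ and viewed, at most 10 in all, crops included, and the job is handed in when it is done.

Besides the shell and the picture viewer there is one more tool, called as a command line: name --pt "numbers of a row" for each row, then --argument value for the rest. move_arm: Moves the arm, as the interface text tells. Its arguments: {"type":"object","properties":{"moves":{"type":"array"},"jaw":{"type":"number"},"squeeze":{"type":"number"}},"required":["moves"]}

```bash
mkdir -p pics; cat > h.py <<'E'
import numpy as np, cv2
from cell import manip, viewer
from scipy.spatial.transform import Rotation as Rot
def RR(o):
    o=np.asarray(o,float)
    return o if o.shape==(3,3) else Rot.from_euler('xyz',o).as_matrix()
def cam(n):
    c=viewer.camera(n); c['R']=RR(c['orientation']); c['o']=np.asarray(c['origin'],float); return c
def pts(c):
    z=c['z_map']; v,u=np.mgrid[:z.shape[0],:z.shape[1]]
    P=np.dstack([(u-c['cx'])/c['fx']*z,(v-c['cy'])/c['fy']*z,z])
    return P@c['R'].T+c['o']
def ray(c,u,v,h):
    d=c['R']@np.array([(u-c['cx'])/c['fx'],(v-c['cy'])/c['fy'],1]); return c['o']+d*(h-c['o'][2])/d[2]
E
python3 - <<'E'
from h import *
for n in('top','side'):
    c=cam(n); print(n,c['o'],c['orientation'],c['fx'],c['cx'],c['cy']); cv2.imwrite(f'pics/{n}0.png',c['frame']); np.save(f'{n}0.npy',pts(c))
print(manip.read_state())
E
```

```text
top [ 1.94585329e+02 -2.42439767e-01  1.75922066e+03] [-2.90302073 -0.00388605 -1.61593847] 541.6995390431982 275.8550927105884 206.39900295671154
side [1329.45986159  607.89858996  986.15706506] [-2.31775861 -0.01490702  2.28012041] 509.4450971123866 278.29170408357345 202.91379427709543
{'clock': 0.1, 'joints': array([ 1.15741494e+00,  3.00433267e-01,  1.52148771e+00, -2.98719595e-05,
        1.32070186e+00, -6.65709632e-02]), 'qd': array([ 1.34182416e-03, -7.84397736e-04, -1.35328868e-03,  1.32505096e-05,
       -2.01555050e-03,  4.06135426e-04]), 'effort': array([ 1.30228822e-03, -5.32640755e+01, -3.53281546e+01,  7.08701299e-02,
        2.34567525e-02, -9.91725665e-05]), 'eef_pos': array([186.84973961, 517.04978739, 204.94658243]), 'eef_rot': array([-3.14056284e+00, -3.96581460e-05,  2.79478962e+00]), 'wrist_force': array([-0.21256219, -0.19252724, -0.05877968]), 'moment': array([-0.00116827,  0.00676384,  0.01330875]), 'finger_force': 0.0, 'finger_gap': 93.6602355700573}
```

View pics/top0.png

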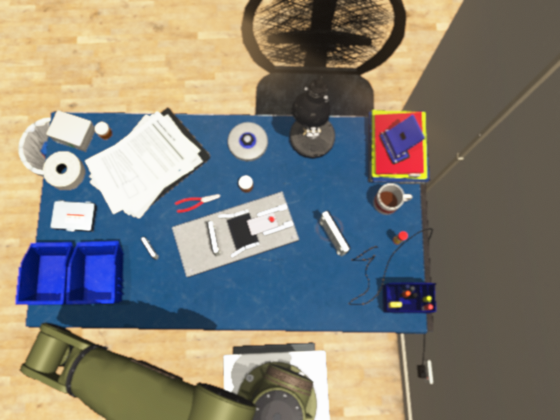

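View pics/side0.png

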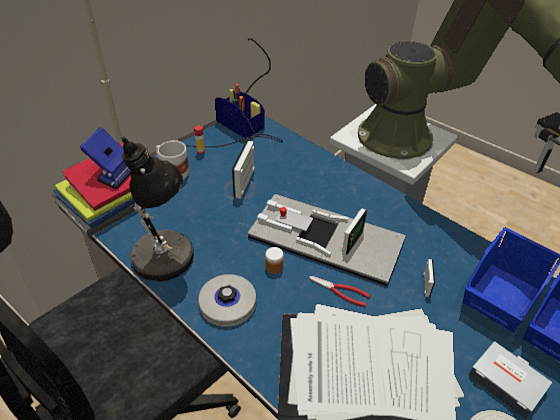

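The top view shows the board around (235,235), the knob at (271,219), the pocket at (245,230) and the bezel standing at (213,237). The small decoy is at (149,247) and the large one at (335,232). In the side view the bezel is at (355,230) and the knob at (283,211).

```bash
cat > m.py <<'E'
from h import *
def board(n='top',c=None):
    c=c or cam(n); P=pts(c); f=c['frame']; hsv=cv2.cvtColor(f,cv2.COLOR_BGR2HSV)
    w=P[...,:2]; roi=np.zeros(f.shape[:2],np.uint8)
    u0,v0,u1,v1=(165,185,305,285) if n=='top' else (240,185,415,290)
    roi[v0:v1,u0:u1]=1
    return c,P,hsv,roi
if __name__=='__main__':
    for n in('top','side'):
        c,P,hsv,roi=board(n); z=P[...,2]
        print(n,'desk z',np.median(z[(hsv[...,0]>95)&(hsv[...,0]<115)&(hsv[...,1]>120)&(roi>0)]))
        nb=((hsv[...,1]<70)&(roi>0)).astype(np.uint8)
        k,l,s,_=cv2.connectedComponentsWithStats(nb); i=1+np.argmax(s[1:,4]); m=(l==i)
        deck=m&(abs(z-20)<6); print('deck z',np.median(z[deck]),deck.sum())
        # deck silhouette
        cn,_=cv2.findContours(m.astype(np.uint8),cv2.RETR_EXTERNAL,cv2.CHAIN_APPROX_NONE)
        q=np.array([ray(c,*p[0],20)[:2] for p in max(cn,key=len)],np.float32)
        if n=='top': print('rect',cv2.minAreaRect(q))
        r=cv2.minAreaRect(P[deck][:,:2].astype(np.float32)); print('rect depth',r)
        red=(roi>0)&(((hsv[...,0]<8)|(hsv[...,0]>172))&(hsv[...,1]>120))
        v,u=np.nonzero(red); sel=z[red]>35;print('red',u[sel].mean(),v[sel].mean(),sel.sum(),ray(c,u[sel].mean(),v[sel].mean(),55),np.median(P[red][sel],0),z[red].max())
        bz=(roi>0)&(z>68)&(z<115); print('bez n',bz.sum(),cv2.minAreaRect(P[bz][:,:2].astype(np.float32)),P[bz][:,2].max())
        f=cv2.resize(c['frame'][180:290,160:310] if n=='top' else c['frame'][180:290,240:415],None,fx=4.5,fy=4.5,interpolation=cv2.INTER_CUBIC); cv2.imwrite(f'pics/{n}1.png',f)
E
python3 m.py
```

```text
top desk z 0.24232608065085515
deck z 19.853579228129092 3855
rect ((533.48388671875, 111.10745239257812), (175.0432586669922, 384.9056701660156), 16.062496185302734)
rect depth ((532.9078369140625, 112.59690856933594), (172.8443145751953, 380.3101806640625), 15.864717483520508)
red 271.1578947368421 218.8421052631579 19 [567.81943662  -8.59287544  55.        ] [565.82119923  -8.03114779  60.49608793] 1759.2206564828998
bez n 192 ((514.7296752929688, 92.87435150146484), (100.26953887939453, 196.3744354248047), 3.6780824661254883) 104.89477989484226
side desk z 0.05316167763442081
deck z 19.931022763511123 4947
rect depth ((534.2631225585938, 110.24361419677734), (177.5063934326172, 380.53289794921875), 16.063404083251953)
red 285.6875 211.64583333333334 48 [5.70055902e+02 1.13615379e-01 5.50000000e+01] [573.10250725  -8.38701197  55.16646443] 89.48286105089073
bez n 291 ((512.226318359375, 177.15609741210938), (104.7481689453125, 20.241680145263672), 10.229328155517578) 102.33980667668084
```

View pics/top1.png

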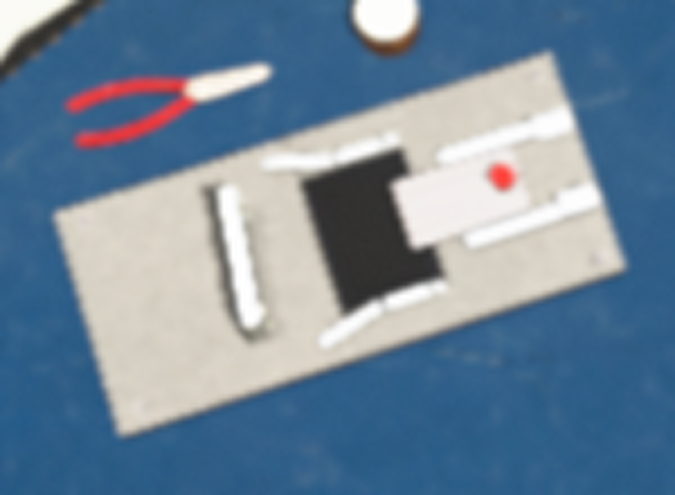

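Top crop (4.5x): the pocket is at (372,230), the tongue covers its right edge, the knob is at (500,177) and the bezel is at (240,257). The board frame comes out at origin about (540,87) and yaw 16°, and the clamp is closed. I'll refine the bezel pose and compute the first tool shift.

```bash
cat >> h.py <<'E'
A=np.radians(16.0); BX=np.array([np.cos(A),np.sin(A)]); BY=np.array([-np.sin(A),np.cos(A)]); B0=np.array([533.4,111.4])-25*BY
def tob(p): d=np.asarray(p)[...,:2]-B0; return np.stack([d@BX,d@BY],-1)
def tow(x,y): return B0+x*BX+y*BY
def shift(x,y,z,yaw=None):
    s=manip.read_state(); R=Rot.from_euler('xyz',s['eef_rot']).as_matrix()
    d=R.T@(np.r_[tow(x,y),z]-s['eef_pos']); dy=0 if yaw is None else -((yaw-s['eef_rot'][2]+np.pi)%(2*np.pi)-np.pi)
    print('tcp board',tob(s['eef_pos']),s['eef_pos'][2],'shift',d.round(1),'turn',round(dy,3),'rot',s['eef_rot'].round(3),'t',s['clock'])
E
python3 - <<'E'
from h import *
for n in('top','side'):
    P=np.load(n+'0.npy'); b=tob(P); z=P[...,2]; f=cv2.imread(f'pics/{n}0.png'); hsv=cv2.cvtColor(f,cv2.COLOR_BGR2HSV)
    m=(abs(b[...,0])<80)&(b[...,1]>60)&(b[...,1]<150)&(z>88)&(z<103)
    q=b[m]; print(n,m.sum(),cv2.minAreaRect(q.astype(np.float32)),np.median(z[m]))
    k=(abs(b[...,0])<20)&(b[...,1]<-70)&(b[...,1]>-130)&(z>56)&(z<68); print('knob',k.sum(),b[k].mean(0))
    d=(abs(b[...,0])<70)&(abs(b[...,1])<70)&(z>8)&(z<15); q=b[d];print('pocket',d.sum(),np.percentile(q,[1,99],axis=0))
    for sx in(-1,1):
        r=(abs(b[...,0]*sx-60)<15)&(b[...,1]>-35)&(b[...,1]<15)&(z>28)&(z<36); print('rail',sx,r.sum(),np.percentile(b[r][:,0],[3,97]) if r.sum() else '')
shift(0,-95,110,1.85)
E
```

```text
top 166 ((-3.9685020446777344, 95.5909652709961), (19.24005699157715, 100.0258560180664), 83.59522247314453) 95.55632972518083
knob 19 [ -1.0493001  -99.32379402]
pocket 482 [[-65.03036673 -60.61227417]
 [ 65.18546414  66.99207265]]
rail -1 36 [-72.5889151  -53.21168386]
rail 1 32 [51.86215378 62.86834583]
side 208 ((-1.8317298889160156, 94.03478240966797), (18.70407485961914, 102.96942138671875), 83.13088989257812) 95.34207044442934
knob 32 [   1.91447183 -100.81704754]
pocket 627 [[-55.45051579 -41.3005165 ]
 [ 36.5707627   36.86590272]]
rail -1 51 [-60.43640482 -50.00672415]
rail 1 58 [52.75518469 63.9785434 ]
tcp board [-221.25602111  510.52283478] 205.13811287822932 shift [-534.1 -361.    95.3] turn 0.945 rot [-3.141 -0.     2.795] t 0.2
```

move_arm --pt "-0.045 -0.03 0.005 0.08" --pt "-0.09 -0.06 0.01 0.16" --pt "-0.135 -0.09 0.015 0.24" --pt "-0.18 -0.12 0.02 0.32" --pt "-0.225 -0.15 0.025 0.4" --pt "-0.27 -0.18 0.03 0.48" --pt "-0.315 -0.21 0.035 0.56" --pt "-0.36 -0.24 0.04 0.64" --pt "-0.405 -0.27 0.045 0.72" --pt "-0.45 -0.305 0.05 0.8" --pt "-0.495 -0.335 0.055 0.88" --pt "-0.534 -0.361 0.055 0.945" --jaw 0.045

```text
clock: 1.4
eef_pos: [539.6, 32.3, 152.2]
eef_rot: [-3.141, -0.0, 1.846]
wrist_force: [1.1, 0.5, 0.8]
finger_gap: 45.0
finger_force: 0.0
```

```bash
python3 - <<'E'
from h import *
shift(0,-98,46,1.85)
E
```

```text
tcp board [-15.83375035 -52.69646204] 152.2433237141457 shift [-45.3  16.  106.2] turn -0.004 rot [-3.141 -0.     1.846] t 1.4
```

move_arm --pt "0 0 0 0" --pt "0 0 0 0"

```text
clock: 1.6
eef_pos: [538.8, 33.7, 152.1]
eef_rot: [-3.141, -0.0, 1.848]
wrist_force: [0.1, 0.1, -0.3]
finger_gap: 44.9
finger_force: 0.0
```

```bash
python3 - <<'E'
from h import *
shift(0,-98,46,1.85)
E
```

```text
tcp board [-16.2097792  -51.16505945] 152.09388520922892 shift [-46.9  16.4 106.1] turn -0.002 rot [-3.141 -0.     1.848] t 1.6
```

move_arm --pt "-0.02 0.008 0.02 0" --pt "-0.047 0.016 0.04 0" --pt "-0.047 0.016 0.065 0" --pt "-0.047 0.016 0.09 0" --pt "-0.047 0.016 0.105 0" --pt "-0.047 0.016 0.105 0" --pt "-0.047 0.016 0.105 0"

```text
clock: 2.3
eef_pos: [567.5, -5.8, 48.6]
eef_rot: [3.141, 0.0, 1.851]
wrist_force: [0.5, -0.1, 0.4]
finger_gap: 45.2
finger_force: 0.0
```

```bash
python3 - <<'E'
from h import *
shift(0,-98,46,1.85)
c=cam('side'); cv2.imwrite('pics/s2.png',cv2.resize(c['frame'][130:290,210:410],None,fx=4,fy=3.7,interpolation=cv2.INTER_CUBIC))
E
```

```text
tcp board [  0.48848798 -97.05945781] 48.60601642394605 shift [-0.9 -0.5  2.6] turn 0.001 rot [3.141 0.    1.851] t 2.3
```

View pics/s2.png

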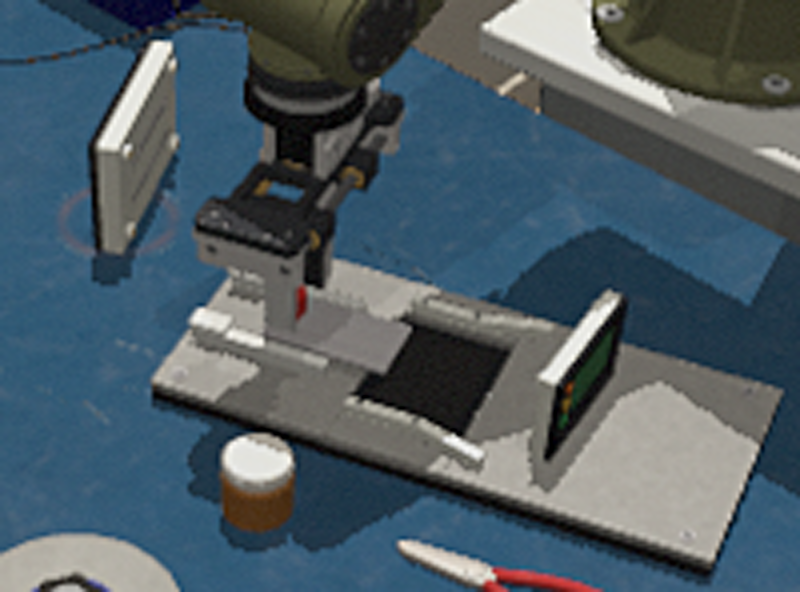

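The picture shows the fingers straddling the red knob at about (300,300). I'll pinch it.

move_arm --pt "0 0 0.002 0" --pt "0 0 0.002 0" --pt "0 0 0.002 0" --pt "0 0 0.002 0" --pt "0 0 0.002 0" --pt "0 0 0.002 0" --jaw 0.0 --squeeze 12

```text
clock: 2.95
eef_pos: [566.0, -6.8, 45.8]
eef_rot: [-3.138, -0.0, 1.85]
wrist_force: [-10.5, -3.3, 8.1]
finger_gap: 17.1
finger_force: 12.0
```

move_arm --pt "-0.005 0 0 0" --pt "-0.012 0 0 0" --pt "-0.019 0 0 0" --pt "-0.026 0 0 0" --pt "-0.033 0 0 0" --pt "-0.04 0 0 0" --pt "-0.045 0 0 0" --pt "-0.049 0 0 0" --pt "-0.052 0 0 0" --pt "-0.054 0 0 0"

```text
clock: 3.95
eef_pos: [580.2, -56.4, 44.9]
eef_rot: [-3.137, -0.005, 1.85]
wrist_force: [-11.0, 16.7, 1.9]
finger_gap: 17.4
finger_force: 12.0
```

```bash
python3 - <<'E'
from h import *
shift(0,-148,46,1.85)
E
```

```text
tcp board [  -1.27158697 -149.17022006] 44.907222252180006 shift [ 1.2  1.3 -1.1] turn -0.0 rot [-3.137 -0.005  1.85 ] t 3.95
```

move_arm --pt "0.003 0 0 0" --pt "0.003 0 0 0" --pt "0.003 0 0 0" --pt "0.003 0 -0.03 0" --pt "0.003 0 -0.07 0" --pt "0.003 0 -0.11 0" --jaw 0.045

```text
clock: 4.55
eef_pos: [581.1, -55.6, 157.0]
eef_rot: [-3.141, -0.0, 1.85]
wrist_force: [-0.9, 0.3, 0.7]
finger_gap: 45.2
finger_force: 0.0
```

```bash
python3 - <<'E'
from h import *
shift(-3,90,150,1.85+np.pi/2+np.radians(-6))
shift(-3,90,150,1.85-np.pi/2+np.radians(-6))
for n in('side',):
    c=cam(n);P=pts(c);b=tob(P);z=P[...,2]; hsv=cv2.cvtColor(c['frame'],cv2.COLOR_BGR2HSV)
    k=(abs(b[...,0])<20)&(b[...,1]<-120)&(b[...,1]>-180)&(z>57)&(z<68)&(hsv[...,1]>120); print('knob',k.sum(),b[k].mean(0))
    k=(abs(b[...,0])<20)&(b[...,1]<-30)&(b[...,1]>-110)&(z>33)&(z<39); print('tongue',k.sum(),b[k].max(0))
E
```

```text
tcp board [  -0.18765247 -148.72174119] 156.985123305429 shift [238.7  -2.9   7. ] turn -1.466 rot [-3.141 -0.     1.85 ] t 4.55
tcp board [  -0.18765247 -148.72174119] 156.985123305429 shift [238.7  -2.9   7. ] turn 1.675 rot [-3.141 -0.     1.85 ] t 4.55
knob 23 [   3.95432845 -145.17490458]
tongue 137 [ 19.75923185 -68.81655268]
```

move_arm --pt "0.02 0 0 -0.14" --pt "0.045 0 0 -0.28" --pt "0.07 0 0 -0.42" --pt "0.095 0 0 -0.56" --pt "0.12 0 0 -0.7" --pt "0.145 0 0 -0.84" --pt "0.17 0 0 -0.98" --pt "0.195 -0.002 0 -1.12" --pt "0.22 -0.003 0 -1.26" --pt "0.239 -0.003 0 -1.38" --pt "0.239 -0.003 0.007 -1.466" --pt "0.239 -0.003 0.007 -1.466"

```text
clock: 5.8
eef_pos: [512.3, 173.7, 148.0]
eef_rot: [-3.141, -0.001, -2.965]
wrist_force: [0.6, -0.3, 0.4]
finger_gap: 45.3
finger_force: 0.0
```

move_arm --pt "0 0 0 0" --pt "0 0 0 0"

```text
clock: 6.0
eef_pos: [512.9, 173.1, 148.9]
eef_rot: [-3.142, 0.0, -2.97]
wrist_force: [-0.6, 0.3, -0.8]
finger_gap: 44.9
finger_force: 0.0
```

```bash
python3 - <<'E'
from h import *
shift(-3,92,80,1.85+np.pi/2+np.radians(-6))
c=cam('side'); cv2.imwrite('pics/s3.png',cv2.resize(c['frame'][100:290,240:420],None,fx=4,fy=3.1,interpolation=cv2.INTER_CUBIC))
E
```

```text
tcp board [-2.7219614  89.93290026] 148.9261475409148 shift [ 0.5  2.  68.9] turn -0.003 rot [-3.142  0.    -2.97 ] t 6.0
```

View pics/s3.png

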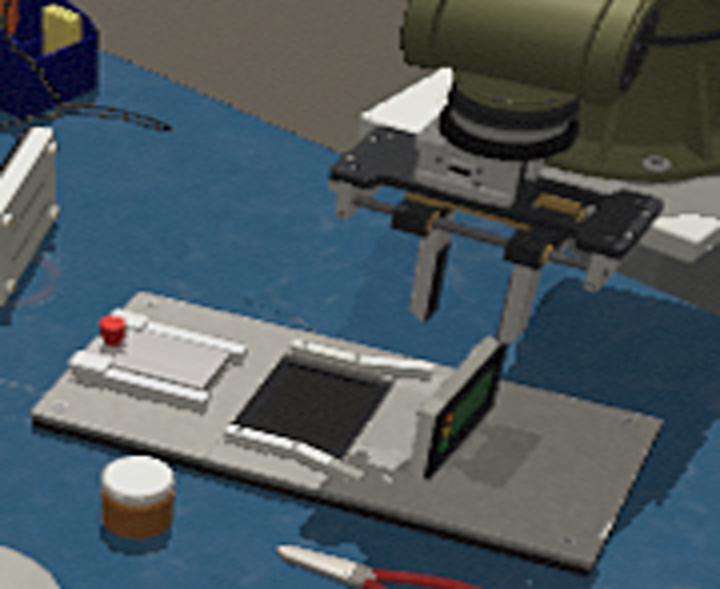

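View: the bezel stands between the finger lines at (465,400), and the clamp is fully back (knob at (113,330)). I'll descend astride it and tip it.

move_arm --pt "0 0.002 0.02 0" --pt "0 0.002 0.045 0" --pt "0 0.002 0.065 0" --pt "0 0.002 0.079 0" --pt "0 0.002 0.079 0" --pt "0 0.006 0.079 0" --pt "0 0.01 0.079 0" --pt "0 0.014 0.079 0" --pt "0 0.017 0.079 0" --pt "0 0.02 0.079 0" --pt "0 0.023 0.079 0" --pt "0 0.026 0.079 0" --jaw 0.036

```text
clock: 7.25
eef_pos: [508.0, 199.3, 69.7]
eef_rot: [3.142, -0.0, -2.967]
wrist_force: [0.0, -0.2, 0.1]
finger_gap: 35.8
finger_force: 0.0
```

```bash
python3 - <<'E'
from h import *
shift(-3,92,80,1.85+np.pi/2+np.radians(-6))
c=cam('side'); cv2.imwrite('pics/s4.png',cv2.resize(c['frame'][150:270,320:420],None,fx=5,fy=5,interpolation=cv2.INTER_CUBIC))
E
```

```text
tcp board [ -0.1494415  116.51127266] 69.69049864396416 shift [  0.3 -24.7 -10.3] turn -0.0 rot [ 3.142 -0.    -2.967] t 7.25
```

View pics/s4.png

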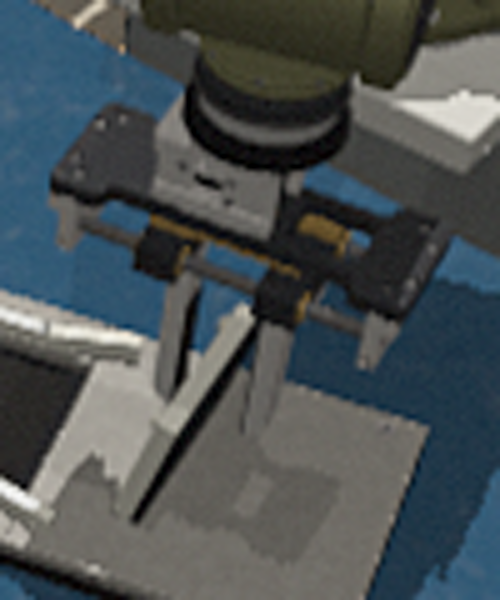

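The bezel leans safely on the front finger (crop (270,360)). I'll lower it by opening the jaw.

move_arm --pt "0 0.0 0 0" --pt "0 0.0 0.002 0" --pt "0 0.0 0.006 0" --pt "0 0.0 0.012 0" --pt "0 0.0 0.018 0" --jaw 0.07

```text
clock: 7.8
eef_pos: [508.0, 199.1, 51.1]
eef_rot: [3.141, -0.0, -2.967]
wrist_force: [-0.5, 1.2, 1.3]
finger_gap: 69.3
finger_force: 0.6
```

move_arm --pt "0 0.0 0.004 0" --pt "0 0.002 0.008 0" --pt "0 0.005 0.013 0" --pt "0 0.008 0.018 0" --pt "0 0.011 0.023 0" --pt "0 0.014 0.025 0" --pt "0 0.017 0.025 0" --pt "0 0.02 0.025 0" --jaw 0.094

```text
clock: 8.6
eef_pos: [504.7, 219.0, 26.8]
eef_rot: [3.142, 0.0, -2.967]
wrist_force: [0.4, 1.0, 0.4]
finger_gap: 94.4
finger_force: 0.0
```

```bash
python3 - <<'E'
from h import *
shift(-3,92,80,1.85+np.pi/2+np.radians(-6))
c=cam('side'); cv2.imwrite('pics/s5.png',cv2.resize(c['frame'][150:290,290:430],None,fx=4,fy=4,interpolation=cv2.INTER_CUBIC))
E
```

```text
tcp board [  2.07108966 136.37547645] 26.79850950496262 shift [  0.4 -44.7 -53.2] turn -0.0 rot [ 3.142  0.    -2.967] t 8.6
```

View pics/s5.png

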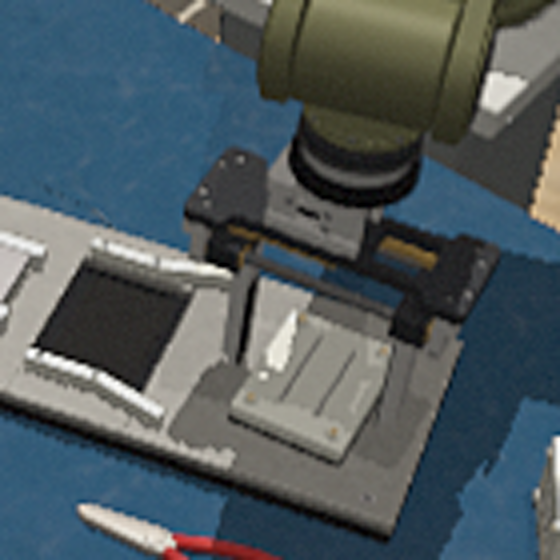

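The bezel now lies flat with its white back up, around (310,385). I'll rise, measure it, and re-orient for a two-finger push.

move_arm --pt "0 0.0 -0.02 0" --pt "0 0.01 -0.05 0" --pt "0 0.03 -0.07 0.14" --pt "0 0.045 -0.07 0.28" --pt "0 0.06 -0.07 0.42" --pt "0 0.063 -0.07 0.56" --pt "0 0.063 -0.07 0.7" --pt "0 0.063 -0.07 0.84" --pt "0 0.063 -0.07 0.98" --pt "0 0.063 -0.07 1.12" --pt "0 0.063 -0.07 1.26" --pt "0 0.063 -0.07 1.36"

```text
clock: 9.85
eef_pos: [493.8, 280.9, 96.9]
eef_rot: [3.141, -0.0, 1.95]
wrist_force: [0.5, 0.1, -0.1]
finger_gap: 94.0
finger_force: 0.0
```

move_arm --pt "0 0 0 0.1" --pt "0 0 0 0.1" --jaw 0.056

```text
clock: 10.05
eef_pos: [493.8, 280.9, 96.9]
eef_rot: [3.141, -0.0, 1.854]
wrist_force: [0.4, -0.1, 0.7]
finger_gap: 81.3
finger_force: 0.0
```

```bash
cat > bz.py <<'E'
from h import *
c=cam('side');P=pts(c);b=tob(P);z=P[...,2]
k=(abs(b[...,0])<65)&(b[...,1]>-60)&(b[...,1]<195)&(z>31)&(z<41)&((b[...,1]>62)|(abs(b[...,0])<50))
k=cv2.morphologyEx(k.astype(np.uint8),cv2.MORPH_OPEN,np.ones((3,3)))
n,l,s,_=cv2.connectedComponentsWithStats(k);i=1+np.argmax(s[1:,4])
print('bezel',s[i,4],cv2.minAreaRect(b[l==i].astype(np.float32)),np.median(z[l==i]))
E
python3 - <<'E'
import bz
from h import *
shift(0,195,26,1.85)
E
```

```text
bezel 839 ((2.5535049438476562, 138.9923095703125), (76.02056884765625, 105.5491714477539), 83.927490234375) 35.95449593189005
tcp board [  8.5792288  198.81051038] 96.84017239679505 shift [-3.7 -8.6 70.8] turn 0.008 rot [ 3.141 -0.     1.858] t 10.1
```

move_arm --pt "0 -0.008 0.025 0" --pt "0 -0.008 0.05 0" --pt "0 -0.008 0.068 0" --pt "0 -0.008 0.071 0" --pt "-0.006 -0.008 0.071 0" --pt "-0.012 -0.008 0.071 0" --pt "-0.02 -0.008 0.071 0" --pt "-0.028 -0.008 0.071 0" --pt "-0.036 -0.008 0.071 0" --pt "-0.044 -0.008 0.071 0" --pt "-0.052 -0.008 0.071 0" --pt "-0.06 -0.008 0.071 0"

```text
clock: 11.3
eef_pos: [503.1, 220.3, 25.7]
eef_rot: [3.141, -0.0, 1.856]
wrist_force: [-1.2, 1.1, 0.8]
finger_gap: 56.2
finger_force: 0.8
```

```bash
python3 - <<'E'
import bz
from h import *
shift(0,100,26,1.85)
E
```

```text
bezel 598 ((6.132961273193359, 89.84321594238281), (102.62158203125, 76.05034637451172), 0.4492171108722687) 36.12697821896734
tcp board [  0.88714297 137.08920249] 25.634533705949277 shift [-37.1  -1.1  -0.4] turn 0.005 rot [-3.142  0.     1.855] t 11.35
```

move_arm --pt "-0.005 0 0 0.005" --pt "-0.01 0 0 0.005" --pt "-0.015 0 0 0.005" --pt "-0.02 0 0 0.005" --pt "-0.025 0 0 0.005" --pt "-0.03 0 0 0.005" --pt "-0.035 0 0 0.005" --pt "-0.04 0 0 0.005"

```text
clock: 12.15
eef_pos: [513.3, 183.2, 25.5]
eef_rot: [-3.14, -0.002, 1.851]
wrist_force: [-18.2, 29.5, 6.2]
finger_gap: 56.3
finger_force: 16.6
```

```bash
python3 - <<'E'
import bz
from h import *
shift(0,46,26,1.85)
E
```

```text
bezel 485 ((8.25119400024414, 46.51456069946289), (105.72584533691406, 69.30965423583984), 12.225669860839844) 36.09259842066456
tcp board [ 0.36999106 99.80756598] 25.567076836848816 shift [-53.8  -0.4  -0.6] turn 0.001 rot [-3.140e+00 -3.000e-03  1.851e+00] t 12.2
```

The push force is too high, so it is jamming on a rail. I'll back off and look.

move_arm --pt "0.01 0 0 0" --pt "0.025 0 0 0" --pt "0.025 0 -0.04 0" --pt "0.05 0 -0.08 0"

```text
clock: 12.6
eef_pos: [500.0, 230.1, 106.0]
eef_rot: [-3.139, 0.001, 1.849]
wrist_force: [-0.5, 0.3, 0.3]
finger_gap: 56.1
finger_force: 0.0
```

```bash
python3 - <<'E'
import bz
from h import *
shift(0,46,26,1.85)
f=bz.c['frame'][160:290,240:420]; cv2.imwrite('pics/s6.png',cv2.resize(f,None,fx=4.4,fy=4.4,interpolation=cv2.INTER_CUBIC))
E
```

```text
bezel 765 ((2.7986488342285156, 52.92569351196289), (77.34683227539062, 102.88628387451172), 89.38026428222656) 36.13642178400687
tcp board [  3.3867423  152.43945024] 113.4703952727888 shift [-106.5   -4.2   87.3] turn 0.001 rot [ 3.134e+00 -1.000e-03  1.851e+00] t 12.65
```

View pics/s6.png

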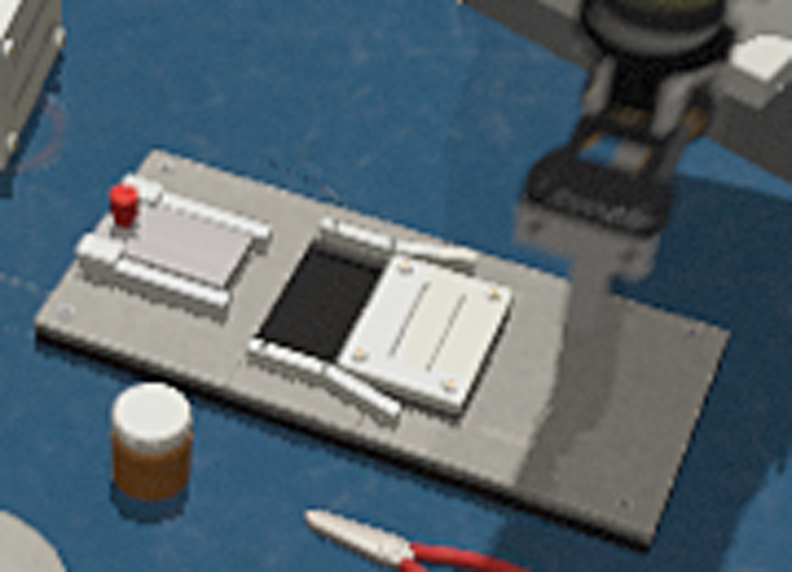

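The crop shows the bezel (430,330) at the throat of the rails, about 3 mm too far to +x with its +x corner against the rail, and well aligned in yaw. I'll push again with a -x drift so finger friction carries it clear.

move_arm --pt "0 0 0 0" --pt "0 0 0 0"

```text
clock: 12.85
eef_pos: [499.9, 230.9, 105.1]
eef_rot: [-3.141, 0.0, 1.851]
wrist_force: [-0.2, 0.9, 0.2]
finger_gap: 56.2
finger_force: 0.0
```

```bash
python3 - <<'E'
from h import *
shift(3,106,25.5,1.85)
E
```

```text
tcp board [  0.75456912 149.11573313] 105.08484000323561 shift [-43.1   2.2  79.6] turn 0.001 rot [-3.141  0.     1.851] t 12.85
```

move_arm --pt "-0.02 0.002 0.03 0" --pt "-0.035 0.002 0.06 0" --pt "-0.043 0.002 0.08 0" --pt "-0.043 0.002 0.08 0" --pt "-0.046 0.002 0.08 0" --pt "-0.048 0.001 0.08 0" --pt "-0.049 -0.001 0.08 0" --pt "-0.05 -0.003 0.08 0" --pt "-0.051 -0.004 0.08 0" --pt "-0.053 -0.005 0.08 0"

```text
clock: 13.85
eef_pos: [509.2, 179.7, 25.9]
eef_rot: [-3.141, -0.002, 1.852]
wrist_force: [1.2, 0.6, -1.1]
finger_gap: 56.0
finger_force: 0.0
```

```bash
python3 - <<'E'
import bz
from h import *
shift(0,46,25.5,1.85)
E
```

```text
bezel 544 ((1.1069259643554688, 45.37541961669922), (103.38861846923828, 74.57127380371094), 5.690635681152344) 35.8692894133647
tcp board [-4.37627112 96.38942592] 25.926357898776352 shift [-50.4   4.3   0.4] turn 0.002 rot [-3.141e+00 -1.000e-03  1.852e+00] t 13.9
```

move_arm --pt "-0.002 0.002 0 0" --pt "-0.004 0.002 0 0" --pt "-0.007 0.002 0 0" --pt "-0.01 0.002 0 0" --pt "-0.013 0.002 0 0"

```text
clock: 14.4
eef_pos: [515.8, 166.1, 25.8]
eef_rot: [3.141, -0.0, 1.851]
wrist_force: [-0.9, 2.2, 2.0]
finger_gap: 55.9
finger_force: 0.8
```

```bash
python3 - <<'E'
import bz
from h import *
shift(0,46,25.5,1.85)
E
```

```text
bezel 502 ((0.2755088806152344, 33.67839050292969), (99.05327606201172, 76.17752838134766), 0.18824893236160278) 36.00393151802405
tcp board [-1.84827971 82.02555333] 25.71362354711069 shift [-36.    1.8   0.2] turn 0.0 rot [3.141 0.    1.85 ] t 14.45
```

move_arm --pt "-0.003 0.001 0 0" --pt "-0.007 0.001 0 0" --pt "-0.011 0.001 0 0" --pt "-0.015 0.001 0 0" --pt "-0.019 0.001 0 0" --pt "-0.023 0.001 0 0" --pt "-0.027 0.001 0 0" --pt "-0.03 0.001 0 0"

```text
clock: 15.25
eef_pos: [525.0, 137.5, 25.7]
eef_rot: [3.142, 0.0, 1.851]
wrist_force: [-0.5, 0.0, -1.2]
finger_gap: 56.1
finger_force: 0.3
```

```bash
python3 - <<'E'
import bz
from h import *
shift(0,46,25.5,1.85)
b,z=bz.b,bz.z
for y in range(-40,61,10):
    k=(abs(b[...,0])<25)&(abs(b[...,1]-y)<3); print(y,k.sum(),np.median(z[k]).round(1) if k.sum() else '')
E
```

```text
bezel 148 ((24.78506088256836, 19.444313049316406), (57.139163970947266, 35.49125289916992), 15.91715145111084) 34.31063556328587
tcp board [-0.874631   52.09654966] 25.656490583882267 shift [-6.1  0.9  0.2] turn 0.001 rot [-3.142  0.     1.851] t 15.3
-40 36 14.5
-30 29 28.2
-20 28 29.6
-10 26 31.1
0 83 333.9
10 123 332.1
20 84 262.1
30 90 257.3
40 89 261.3
50 83 261.9
60 109 181.6
```

move_arm --pt "-0.002 0 0 0" --pt "-0.004 0 0 0" --pt "-0.005 0 0 0" --pt "-0.006 0 0 0" --pt "-0.007 0 0 0"

```text
clock: 15.8
eef_pos: [526.9, 131.1, 25.7]
eef_rot: [3.142, 0.0, 1.851]
wrist_force: [-1.0, 0.8, -0.3]
finger_gap: 56.4
finger_force: 0.3
```

move_arm --pt "0.008 0 -0.01 0" --pt "0.015 0 -0.04 0" --pt "0.04 0 -0.08 0" --pt "0.08 0 -0.1 0" --pt "0.08 0 -0.1 0" --pt "0.08 0 -0.1 0"

```text
clock: 16.4
eef_pos: [504.5, 208.8, 126.4]
eef_rot: [3.141, 0.0, 1.853]
wrist_force: [-0.0, 0.6, 0.1]
finger_gap: 56.2
finger_force: 0.0
```

```bash
python3 - <<'E'
import bz
from h import *
shift(0,0,40,1.85)
b,z=bz.b,bz.z
for x in(-35,0,35):
  print(x,[(y,float(np.median(z[(abs(b[...,0]-x)<6)&(abs(b[...,1]-y)<3)]).round(1))) for y in range(-45,61,10)])
f=bz.c['frame'][160:290,240:420]; cv2.imwrite('pics/s7.png',cv2.resize(f,None,fx=4.4,fy=4.4,interpolation=cv2.INTER_CUBIC))
E
```

```text
Traceback (most recent call last):
  File "bz.py", line 5, in <module>
    n,l,s,_=cv2.connectedComponentsWithStats(k);i=1+np.argmax(s[1:,4])
                                                    ~~~~~~~~~^^^^^^^^^
ValueError: attempt to get argmax of an empty sequence
```

Nothing is left above 31 mm, so the bezel has probably dropped in. I'll check the heights.

```bash
python3 - <<'E'
from h import *
shift(0,0,40,1.85)
c=cam('side');P=pts(c);b=tob(P);z=P[...,2]
for x in(-45,-30,0,30,45):
  print(x,[(y,float(np.median(z[(abs(b[...,0]-x)<5)&(abs(b[...,1]-y)<4)]).round(1))) for y in range(-45,61,10)])
f=c['frame'][160:290,240:420]; cv2.imwrite('pics/s7.png',cv2.resize(f,None,fx=4.4,fy=4.4,interpolation=cv2.INTER_CUBIC))
E
```

```text
tcp board [ -1.21073088 125.79631355] 125.5647550406298 shift [-125.8    1.1   85.6] turn 0.001 rot [-3.141  0.     1.851] t 16.45
-45 [(-45, 19.2), (-35, 29.9), (-25, 27.4), (-15, 27.4), (-5, 27.4), (5, 28.8), (15, 27.5), (25, 29.3), (35, 22.3), (45, 19.8), (55, 20.1)]
-30 [(-45, 20.3), (-35, 28.3), (-25, 28.1), (-15, 28.4), (-5, 28.9), (5, 28.3), (15, 28.1), (25, 27.6), (35, 21.8), (45, 19.2), (55, 19.2)]
0 [(-45, 21.5), (-35, 28.5), (-25, 27.8), (-15, 27.4), (-5, 26.7), (5, 27.4), (15, 27.9), (25, 28.8), (35, 19.1), (45, 19.2), (55, 19.0)]
30 [(-45, 18.8), (-35, 27.3), (-25, 29.4), (-15, 28.1), (-5, 27.0), (5, 26.9), (15, 27.9), (25, 27.6), (35, 24.5), (45, 20.7), (55, 19.7)]
45 [(-45, 20.0), (-35, 28.3), (-25, 29.6), (-15, 28.6), (-5, 27.8), (5, 29.1), (15, 28.3), (25, 27.9), (35, 25.6), (45, 19.8), (55, 20.7)]
```

View pics/s7.png

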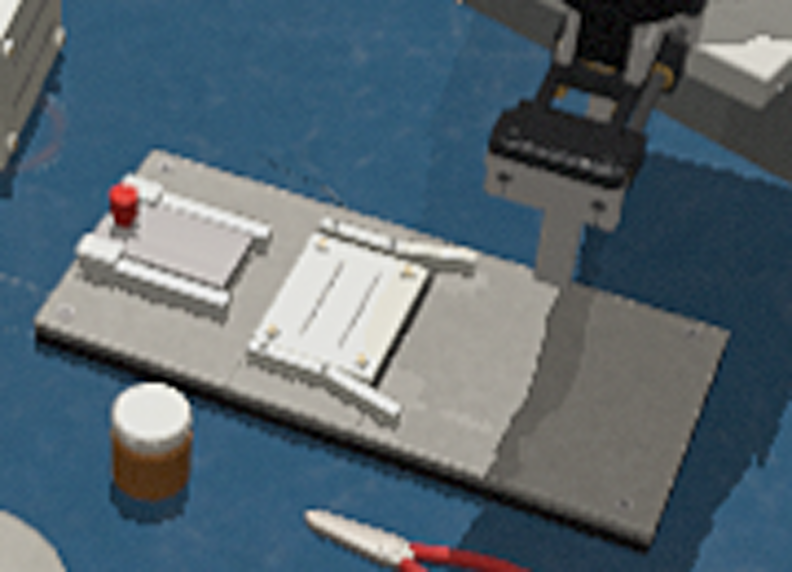

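The bezel (345,305) lies flat and level in the pocket, with its top at 28 mm as expected. I'll give it a light press to confirm.

move_arm --pt "-0.04 0 0 0" --pt "-0.08 0 0.01 0" --pt "-0.115 0.001 0.04 0" --pt "-0.125 0.001 0.075 0" --pt "-0.125 0.001 0.09 0" --pt "-0.125 0.001 0.095 0" --pt "-0.125 0.001 0.098 0" --pt "-0.125 0.001 0.0985 0" --pt "-0.125 0.001 0.0985 0"

```text
clock: 17.4
eef_pos: [540.4, 87.5, 28.3]
eef_rot: [-3.142, 0.001, 1.85]
wrist_force: [-4.6, -4.3, 8.8]
finger_gap: 55.9
finger_force: 4.2
```

```bash
python3 - <<'E'
from h import *
shift(0,0,40,1.85); print(manip.read_state()['wrist_force'])
E
```

```text
tcp board [0.11304006 0.09179489] 28.267518867072713 shift [ -0.1  -0.1 -11.7] turn 0.0 rot [-3.142e+00  1.000e-03  1.850e+00] t 17.4
[-4.57345935 -4.27872571  8.77834929]
```

It touches at 28.3 mm with 9 N, so it is home. Next I'll go to the knob and close the clamp.

move_arm --pt "0 0 -0.03 0" --pt "-0.02 0 -0.065 0" --pt "-0.06 0 -0.075 0" --pt "-0.1 0 -0.075 0" --pt "-0.135 0 -0.07 0" --pt "-0.147 -0.001 -0.05 0" --pt "-0.147 -0.001 -0.03 0" --pt "-0.147 -0.001 -0.019 0" --pt "-0.147 -0.001 -0.019 0" --jaw 0.045

```text
clock: 18.3
eef_pos: [579.3, -53.3, 45.2]
eef_rot: [-3.14, -0.001, 1.851]
wrist_force: [-1.4, 0.0, 0.5]
finger_gap: 45.0
finger_force: 0.0
```

move_arm --pt "0 0 0 0" --pt "0 0 0 0" --pt "0 0 0 0" --pt "0 0 0 0" --pt "0 0 0 0" --jaw 0.0 --squeeze 12

```text
clock: 18.8
eef_pos: [579.5, -53.5, 46.7]
eef_rot: [-3.14, -0.0, 1.851]
wrist_force: [-6.5, -1.3, 5.7]
finger_gap: 17.8
finger_force: 12.0
```

```bash
python3 - <<'E'
from h import *
shift(0,-95,46,1.85)
E
```

```text
tcp board [  -1.1867386 -146.239546 ] 46.74355949247022 shift [51.2  1.2  0.7] turn 0.001 rot [-3.14  -0.     1.851] t 18.8
```

move_arm --pt "0.004 0 0 0" --pt "0.01 0 0 0" --pt "0.017 0 0 0" --pt "0.024 0 0 0" --pt "0.031 0 0 0" --pt "0.037 0 0 0" --pt "0.042 0 0 0" --pt "0.046 0 0 0" --pt "0.05 0 0 0" --pt "0.052 0 0 0" --pt "0.054 0 0 0"

```text
clock: 19.9
eef_pos: [565.1, -3.6, 46.8]
eef_rot: [-3.141, 0.004, 1.851]
wrist_force: [-2.3, -20.1, 3.8]
finger_gap: 17.4
finger_force: 12.0
```

```bash
python3 - <<'E'
from h import *
shift(0,-95,46,1.85)
E
```

```text
tcp board [ -1.2369112  -94.30852744] 46.805091837131094 shift [-0.7  1.2  0.8] turn 0.001 rot [-3.141  0.004  1.851] t 19.9
```

move_arm --pt "-0.002 0 0 0" --pt "-0.002 0 0 0" --pt "-0.002 0 0 0" --pt "-0.002 0 -0.03 0" --pt "-0.002 0 -0.07 0" --pt "-0.002 0 -0.11 0" --pt "-0.03 0 -0.14 0" --pt "-0.06 0 -0.15 0" --pt "-0.06 0 -0.15 0" --jaw 0.045

```text
clock: 20.8
eef_pos: [582.6, -61.6, 198.0]
eef_rot: [3.139, 0.002, 1.849]
wrist_force: [-0.0, 0.8, -0.6]
finger_gap: 44.6
finger_force: 0.0
```

```bash
python3 - <<'E'
from h import *
shift(0,-95,46,1.85)
c=cam('side');P=pts(c);b=tob(P);z=P[...,2]; hsv=cv2.cvtColor(c['frame'],cv2.COLOR_BGR2HSV)
k=(abs(b[...,0])<20)&(b[...,1]<-75)&(b[...,1]>-180)&(z>57)&(z<68)&(hsv[...,1]>120); print('knob',k.sum(),b[k].mean(0))
k=(abs(b[...,0])<20)&(b[...,1]<30)&(b[...,1]>-80)&(z>33)&(z<39); print('tongue',k.sum(),np.percentile(b[k][:,1],[97,100]))
for x in(-40,0,40):
  print(x,[(y,float(np.median(z[(abs(b[...,0]-x)<5)&(abs(b[...,1]-y)<4)]).round(1))) for y in range(-35,41,10)])
f=c['frame'][130:320,210:430]; cv2.imwrite('pics/s8.png',cv2.resize(f,None,fx=3.6,fy=3.1,interpolation=cv2.INTER_CUBIC))
E
```

```text
tcp board [  -0.36822264 -154.81754396] 197.96883942302284 shift [ 60.1  -0.2 151.9] turn -0.001 rot [3.139e+00 2.000e-03 1.849e+00] t 20.8
knob 19 [  3.62480111 -95.24358965]
tongue 222 [-20.27836446   5.48977319]
-40 [(-35, 29.0), (-25, 29.3), (-15, 28.8), (-5, 27.9), (5, 28.1), (15, 27.9), (25, 30.9), (35, 26.2)]
0 [(-35, 34.8), (-25, 36.8), (-15, 28.3), (-5, 28.2), (5, 27.9), (15, 28.0), (25, 26.9), (35, 25.8)]
40 [(-35, 28.9), (-25, 28.5), (-15, 28.7), (-5, 27.9), (5, 28.2), (15, 28.3), (25, 29.8), (35, 23.9)]
```

View pics/s8.png

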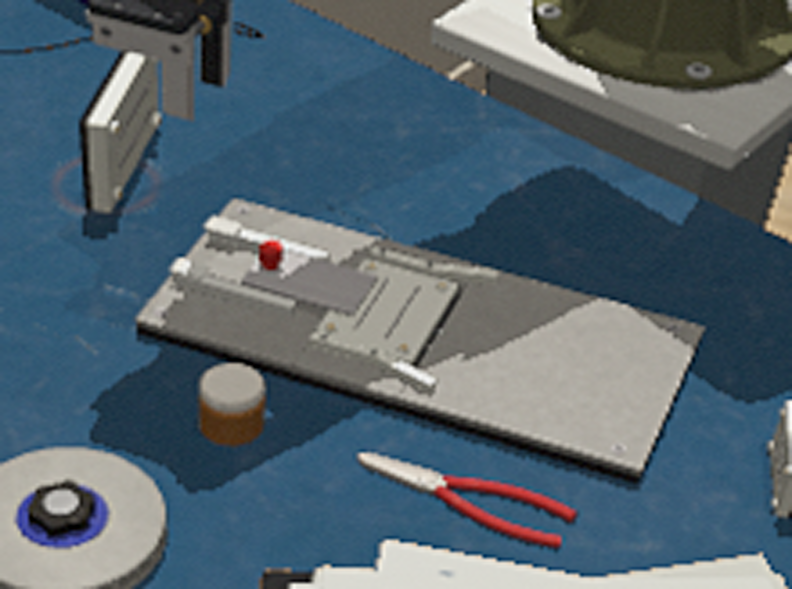

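The knob travelled the full 50 mm (from -145.2 to -95.2). The tongue at (320,285) covers the bezel's edge, the bezel is flat, and the jar and pliers are untouched.

```bash
python3 -c "
from cell import manip; print(manip.sign_off())"
```

```text
the job is handed in; nothing more can be done
None
```

The bezel is seated flat in the pocket, front face down, and the clamp is fully closed over its edge. The jar, pliers, mug and glue stick were not touched, and I handed the job in at about 21 s; the push jammed once on a rail at about 35 N and I freed it.

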